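# Pack the wooden bell away in the slant-front bin

### The job

Put the turned wooden bell into the open ornament box and fold the box's lid shut. Then push the box up the bin's lowered front until its back edge drops behind the sill and it sits flat on the bin's floor, and swing the bin's front up fully shut. Leave the other ornaments, the mugs, the candle and the gift as they are.

Things in the scene. Friction and masses are not known exactly. Their poses are not given: they have to be found in the camera images.
- bell_center (a point): centre, 19 mm above its foot, of the small loose bell turned from pale wood (40 g), standing upright on the table: foot 42 mm in diameter, waist 31 to 33 mm in diameter at 10 to 26 mm above the foot, knob on top, 38 mm tall in all; round, so its yaw means nothing. It stands in a row along x, about 85 mm apart, with two other pale ornaments (fir, snowman), in any order.
- box: loose dark-wood ornament box, 110 mm along x, 130 mm along y, 54 mm tall with the lid shut (tub alone 47 mm); origin at the centre of its underside, z up. Its +x end is to go into the bin first; the lid is hinged along the top of the -x end. About 0.6 kg with lid. It slides on two round runners (radius 5 mm) across its ends; too wide to grasp, it is pushed.
- box_floor (a point): centre of the box's inner floor, 6 mm above the underside; the inside is 98 mm (x) by 118 mm (y), walls 6 mm thick, 41 mm deep below the lid
- lid (a joint): angle of the box's lid in rad: 0 shut, 1.57 upright, 2.0 leaning back as far as it goes. It starts at about 1.75 to 2.0. The hinge is light: pushed forward past upright the lid falls shut.
- lid_hinge (a point): middle of the lid's hinge line, which runs along the box's y: 55 mm to -x of the box's origin, 47 mm above its underside. The lid is a board 110 mm from hinge to free edge, 130 mm wide, 7 mm thick; when it stands open its outer face looks to the box's -x.
- lid_edge (a point): middle of the lid's free edge, 110 mm from the hinge line.
- bin: fixed pale-wood storage bin with a slanting fall-down front. Origin at table level, at mid-width, under the outer face of the front sill; +x runs into the bin, z up. Outside 184 mm wide (y), 170 mm deep (x), 124 mm tall; inside 164 mm wide. The side edges slope back at 30 degrees and the clear top (underside at z 116 mm) covers only x 50 to 170 mm. The box fits only with its lid shut.
- bin_sill (a point): middle of the top of the bin's sill (the lip): bin x 14 mm, z 40 mm. The sill is 24 mm wide with rounded edges, x 2 to 26 mm, runs across the whole opening and stands 12 mm above the bin's floor.
- bin_floor (a point): middle of the bin's floor behind the sill: bin x 93 mm, z 28 mm. The floor runs from x 26 mm to the back panel at x 160 mm, so the 110 mm box sits behind the sill with its middle at bin x 81 to 105 mm.
- front (a joint): angle of the bin's front in rad: 0 fully shut (leaning back on the side edges, 30 degrees beyond upright), 0.52 upright, 2.377 fully down, a ramp from the table to the sill at 16 degrees. It starts fully down. Light hinge: it falls shut by itself below about 0.4 and falls open above about 0.65.
- bin_hinge (a point): middle of the front's hinge line, along the bin's y: bin x -8 mm, z 36 mm. The front is a 6 mm board, 182 mm wide, 132 mm long from the hinge line, with two finger notches in its free edge; when down, that edge touches the table at about bin x -135 mm.
- front_tab (a point): centre of the pull tab in the middle of the front's free edge, 105 mm from the hinge line: 24 mm wide (along the bin's y), 6 mm thick, between two open notches 40 mm wide that start 90 mm from the hinge line. Fully down it lies 7 mm above the table; it can be pinched across its width from straight above with the fingertips close to the table, and pivots between them as the front swings up.
- mug_a: white mug with red handle, 98 mm in diameter, 82 mm tall; origin at its underside. To be left alone.
- mug_b: white mug with black handle, same size. To be left alone.
- fir: the tiered wooden fir ornament, foot at the origin, 42 mm in diameter, 62 mm tall. To be left alone.
- snowman: the wooden snowman ornament, foot at the origin, 38 mm in diameter, 60 mm tall. To be left alone.
- candle: jar candle, 70 mm in diameter, 85 mm tall, origin at its underside. To be left alone.
- gift: wrapped gift, 90 x 120 x 50 mm, origin at its underside. To be left alone.

How it is judged:
By the outcome, as a careful person would: the job done as asked, in the order asked, and still so for the second after the job is handed in, with the robot touching nothing.
It also fails if it takes over 72 s, if anything falls off the work surface, if the arm or the gripper's body presses on something with over 40 N, if the wrist force passes 120 N, or if a joint passes its speed limit or range.

### The arm

A 7-joint arm with a two-finger parallel gripper is mounted at the origin on the work surface. World frame = base frame: x ahead of the robot, y to its left, z up, the work surface at z = 0. Lengths are in m, angles in rad, forces in N, time in s.
With the tool pointing down it reaches from about 0.425 to 0.925 m from the base axis. Payload 6.8 kg.
Tool frame: the origin (TCP) lies at the very end of the fingers, on their centre line; the grasp point (between the pads) lies 19 mm behind it; z points along the fingers, y is the line along which they close (so a half turn about z gives the same grasp; the last joint's range is limited). The gripper opens to 85 mm and grips with 20 to 120 N. Pads are 22 mm wide; open, the fingers measure 114 mm over their backs; the gripper's body (76 mm by 85 mm) begins 54 mm behind the grasp point. The pads swing forward as they close: fully open they stand 13 mm farther back than shut.
Start: joints at [-1.353, 0.477, 0.022, 1.555, -0.011, 1.109, -0.083], TCP at [0.216, 0.64, 0.231] pointing down, gripper open.
Joint ranges: [-2.96, 2.96], [-0.34, 2.1], [-1.41, 1.46], [0.24, 2.44], [-1.37, 4.51], [0.17, 1.92], [-2.96, 2.96]. Speed limits (rad/s): [2.39, 2.39, 3.14, 3.14, 3.14, 3.14, 3.14].

### API

Orientations are given as a unit quaternion [w, x, y, z].
In Python, from station import telemetry, viewer, job, search_frame, cut_out gives the robot as it stands. The module is installed in compiled form; this text tells all that it offers.
- The arm moves only by the shell command python3 -m crank 'ROWS' [FORCE]. ROWS is JSON, a list of rows, each an object with "delta_rot": the turn, a rotation vector about the tool's x, y, z in degrees, a list of three; "xyz": the shift along the tool's x, y, z in m, a list of three; "fingers": the gripper command: -1 is fully open, 1 is shut, values between are in proportion. In form: [{"delta_rot": [ax, ay, az], "xyz": [dx, dy, dz], "fingers": fingers}, ...]. A call has 1 to 10 rows; each row is the pose to reach, as a shift and turn from the pose commanded when the call began, along the tool's axes at that moment; what a row does not reach only later rows make up. A row lasts 1/10 s, in which the tool goes at most 50 mm and 8.59 degrees, less where a joint would pass 70% of its speed; a pose out of reach is approached as far as the arm can. A call with a gripper value outside its range is refused whole. The fingers move at their own pace and stop on an object; FORCE is the grip in N (left out, the last holds). Time passes only in rows, so rows that repeat a pose let the fingers close. It gives the time, the measured TCP pose, the force, the opening and the grip force at its end, in the units of the state.
- telemetry.get_obs(): the state, without advancing time (a new reading comes with each control period).
- viewer.read_camera(name): name is "scene" or "top" or "wrist"; returns a dict with "img" (400x640x3 uint8, red, green, blue), "fx", "fy", "cx", "cy" (pixels), "k1" (the pictures are not rectified: a ray, as slopes to the right and down, at radius r is drawn at 1 + k1 r^2 times it, then the intrinsics apply), "origin" and "rotation" of the camera in the world. Camera axes: x right, y up, looking along -z (the intrinsics and any distortion apply to the point x, -y, -z); pixel columns grow to the right and rows downward; lengths in m; the calibration is good to about 2 mm. A picture is of the moment at which its call begins. There is no depth.
- job.hand_in(): hands the job in; it is judged then, once.
Trained networks look in the newest picture that a camera, given by its name, has taken for a name from the list of things; names that differ only in an ending like _2 or _b are one class to them, and where a whole thing is asked for, a point or a joint stands for the part that bears it (a point fixed in the world has none). Each returns a list of dicts, best first, with "score" (0 to 1); they miss things now and then, are a little off and sometimes report something else, mostly with a low value. They report only what shows in the picture. A call takes as long as a camera call.
- search_frame(camera, thing): "pixel" ([column, row] in pixels, amid what is visible of it).
- cut_out(camera, thing): "pixels" (400x640 bool, what is visible of it) and "pixel" ([column, row] in pixels, amid what is visible of it).
The state is a dict: "t": time; "q": joint angles; "joint_vel": joint speeds; "joint_torque": joint torques, N m; "eef_pos": TCP position; "tool_rot": TCP orientation; "contact_force": force on the tool from outside, world axes, zero at the start; "torque": the same for the moment, N m; "gripper_width": opening from 0.0 (shut) to 1.0 (fully open); "grasp_force": force on a finger pad.
Only numpy, scipy, OpenCV 4.12 (cv2) and the standard library are available. Lean on these libraries where they do the work, as an engineer would, in place of code of your own. Each camera call takes 0.05 s, during which the arm holds its last target. There are 200 camera calls.

## Working session

There is one attempt and no reset: what is moved stays moved. The work goes in short steps, Python scripts to look and compute and a shell command to move; the robot and the scene stay as the last step left them, time stands still between calls to the robot, and variables do not carry over. Pictures are saved under pics/ and viewed, at most 10 in all, crops included, and the job is handed in when it is done.

```bash
mkdir -p pics
cat > h.py <<'E'
import numpy as np, cv2
from station import telemetry, viewer, job, search_frame, cut_out
from scipy.spatial.transform import Rotation as R
def ray(c,px):
    K=np.array([[c["fx"],0,c["cx"]],[0,c["fy"],c["cy"]],[0,0,1]],float)
    # undistort model: distorted = u*(1+k1 r^2), r of undistorted ray
    u=cv2.undistortPoints(np.array([[px]],float),K,np.array([c["k1"],0,0,0.]))[0,0]
    d=np.array(c["rotation"])@np.array([u[0],-u[1],-1.]); return np.array(c["origin"]),d
def at_z(c,px,z):
    o,d=ray(c,px); return o+d*(z-o[2])/d[2]
def proj(c,p):
    v=np.array(c["rotation"]).T@(np.array(p)-c["origin"]); u=np.array([v[0],-v[1]])/-v[2]
    u=u*(1+c["k1"]*(u@u)); return np.array([u[0]*c["fx"]+c["cx"],u[1]*c["fy"]+c["cy"]])
def tri(c1,p1,c2,p2):
    o1,d1=ray(c1,p1);o2,d2=ray(c2,p2);d1/=np.linalg.norm(d1);d2/=np.linalg.norm(d2)
    s=np.linalg.lstsq(np.c_[d1,-d2],o2-o1,rcond=None)[0];a=o1+s[0]*d1;b=o2+s[1]*d2
    return (a+b)/2,np.linalg.norm(a-b)
def snap(n,f):
    c=viewer.read_camera(n); cv2.imwrite("pics/"+f,c["img"][:,:,::-1]); return c
E
python3 - <<'E'
from h import *
np.set_printoptions(precision=3,suppress=True)
o=telemetry.get_obs();print(o["t"],o["eef_pos"],o["tool_rot"],o["gripper_width"])
cs={}
for n in("top","scene"):
    c=cs[n]=snap(n,n+"0.png");print(n,np.array(c["origin"]),np.array(c["rotation"]).tolist(),c["fx"],c["k1"])
    for t in("bell_center","fir","snowman","box","box_floor","lid_hinge","lid_edge","bin_sill","bin_floor","bin_hinge","front_tab","front","mug_a","candle","gift"):
        print(t,[(np.round(r["pixel"]).tolist(),round(r["score"],2),at_z(c,r["pixel"],.0)[:2].round(3).tolist()) for r in search_frame(n,t)[:3]])
E
```

```text
0.0 [0.216 0.639 0.23 ] [-0.     0.162  0.987 -0.001] 0.9981487280226525
top [ 0.416 -0.014  1.339] [-0.7031707415137276, -0.03937596942911911, 0.05949110009022008, 0.7074328592316073] 498.38698162405655 -0.16157757584378363Traceback (most recent call last):
  File "<stdin>", line 8, in <module>
  File "h.py", line 10, in at_z
    o,d=ray(c,px); return o+d*(z-o[2])/d[2]
        ~~~^^^^^^
  File "h.py", line 8, in ray
    d=np.array(c["rotation"])@np.array([u[0],-u[1],-1.]); return np.array(c["origin"]),d
      ~~~~~~~~~~~~~~~~~~~~~~~^~~~~~~~~~~~~~~~~~~~~~~~~~~
ValueError: matmul: Input operand 1 has a mismatch in its core dimension 0, with gufunc signature (n?,k),(k,m?)->(n?,m?) (size 3 is different from 4)
```

View pics/top0.png

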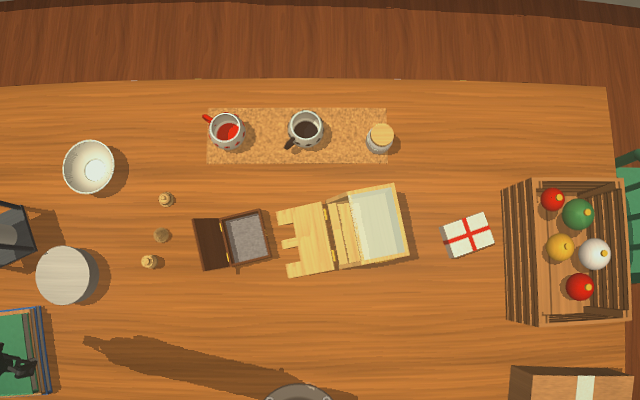

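The top picture shows the ornaments at about (165,200), (162,236) and (150,261), the box at (235,240) with its lid leaning left, and the bin at (370,225) with its front lowered towards the box. "rotation" is a quaternion, so I'm fixing the helper.

```bash
sed -i 's/np.array(c\["rotation"\])/rot(c)/g; s/^def ray/def rot(c):\n    w,x,y,z=c["rotation"]; return R.from_quat([x,y,z,w]).as_matrix()\ndef ray/' h.py
python3 - <<'E'
from h import *
np.set_printoptions(precision=3,suppress=True)
P={}
for n in("top","scene"):
    c=snap(n,n+"1.png");print(n,np.array(c["origin"]),c["fx"])
    for t in("bell_center","fir","snowman","box","box_floor","lid_hinge","lid_edge","bin_sill","bin_floor","bin_hinge","front_tab","front","mug_a","candle","gift"):
        rs=search_frame(n,t)
        print(t,[(np.round(r["pixel"]).tolist(),round(r["score"],2),at_z(c,r["pixel"],.0)[:2].round(3).tolist()) for r in rs[:3]])
        if rs:P[n,t]=(c,rs[0]["pixel"])
for t in dict.fromkeys(k[1] for k in P):
    if ("top",t) in P and ("scene",t) in P: print(t,*tri(*P["top",t],*P["scene",t]))
E
```

```text
top [ 0.416 -0.014  1.339] 498.38698162405655
bell_center [([164.0, 202.0], 0.54, [0.6, 0.364])]
fir [([157.0, 233.0], 0.52, [0.513, 0.382])]
snowman [([150.0, 260.0], 0.76, [0.443, 0.4])]
box [([228.0, 240.0], 0.6, [0.494, 0.186])]
box_floor [([231.0, 238.0], 0.93, [0.5, 0.178])]
lid_hinge [([206.0, 242.0], 0.6, [0.489, 0.245])]
lid_edge [([206.0, 243.0], 0.93, [0.487, 0.246])]
bin_sill [([348.0, 231.0], 0.87, [0.517, -0.137])]
bin_floor [([351.0, 228.0], 0.98, [0.526, -0.145])]
bin_hinge [([348.0, 233.0], 0.75, [0.514, -0.135]), ([308.0, 129.0], 0.48, [0.801, -0.032])]
front_tab [([305.0, 239.0], 0.64, [0.498, -0.02])]
front [([308.0, 242.0], 0.87, [0.489, -0.03]), ([348.0, 232.0], 0.72, [0.516, -0.136])]
mug_a [([224.0, 127.0], 0.86, [0.809, 0.203]), ([306.0, 129.0], 0.84, [0.801, -0.023]), ([158.0, 232.0], 0.64, [0.518, 0.378])]
candle [([380.0, 137.0], 0.61, [0.779, -0.23])]
gift [([466.0, 235.0], 0.92, [0.504, -0.462]), ([211.0, 243.0], 0.66, [0.488, 0.232]), ([231.0, 239.0], 0.2, [0.499, 0.179])]
scene [1.304 0.184 0.867] 400.86080250884544
bell_center [([465.0, 258.0], 0.54, 
[... 960 characters left out ...]
r [0.513 0.37  0.018] 0.012887845260747323
snowman [0.442 0.391 0.038] 0.00392276221761199
box [0.492 0.173 0.054] 0.009217471145371633
box_floor [0.497 0.166 0.058] 0.006919816606085624
lid_hinge [0.484 0.224 0.093] 0.004807916930265754
lid_edge [0.483 0.222 0.094] 0.01206379813669677
bin_sill [ 0.519 -0.147  0.022] 0.024944176926811588
bin_floor [ 0.523 -0.145  0.05 ] 0.011361258870514422
bin_hinge [ 0.515 -0.144  0.034] 0.024854750218745166
front_tab [ 0.499 -0.026  0.017] 0.01260744599172814
front [ 0.489 -0.027 -0.017] 0.005131124526023884
mug_a [0.795 0.195 0.045] 0.0012639167824470409
candle [ 0.769 -0.222  0.036] 0.0027894779182496684
gift [ 0.502 -0.45   0.028] 0.0043614029590382675
```

View pics/scene1.png

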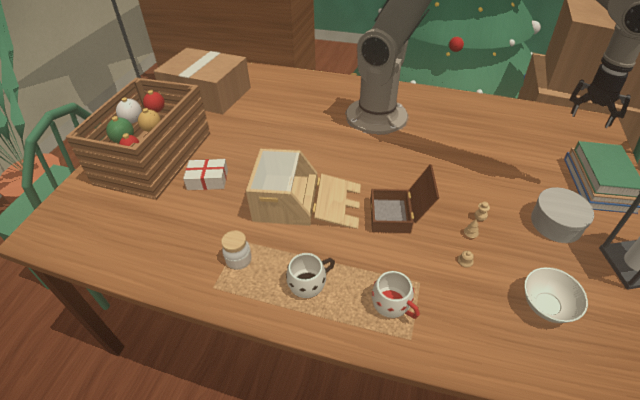

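The scene picture shows the bell at (466,258) nearest the mugs, the fir at (470,230) and the snowman at (483,210). The box is at (393,210) and the bin at (285,185). Next I need corners for precise poses.

Run:
```python
import cv2
a=cv2.imread("pics/top1.png")[175:285,185:425];cv2.imwrite("pics/tc.png",cv2.resize(a,(800,367),interpolation=cv2.INTER_CUBIC))
a=cv2.imread("pics/scene1.png")[140:240,240:450];cv2.imwrite("pics/sc.png",cv2.resize(a,(800,381),interpolation=cv2.INTER_CUBIC))
```

```text
(no output)
```

View pics/tc.png

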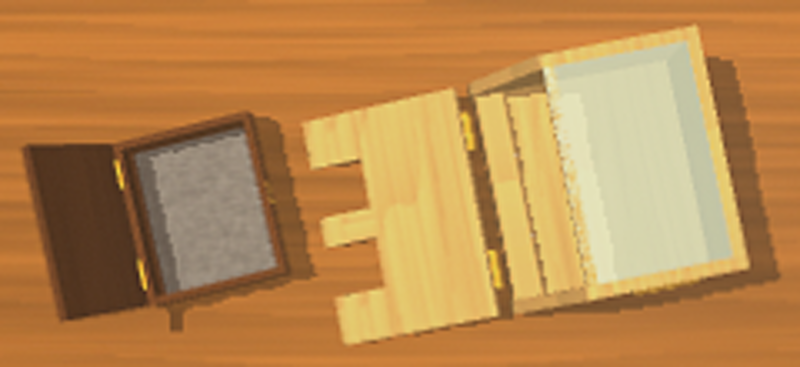

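View pics/sc.png

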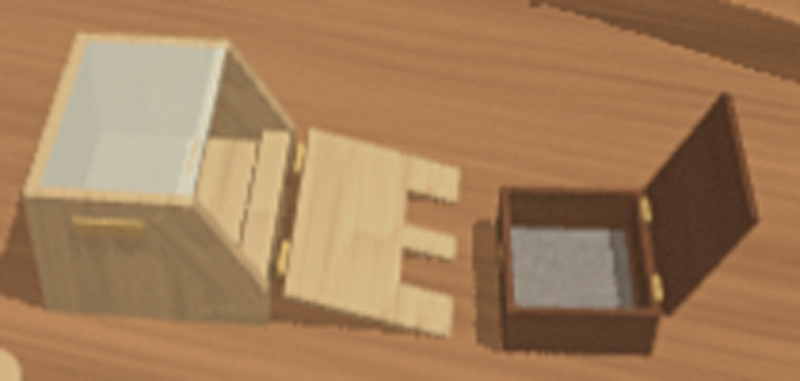

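```bash
cat > fit.py <<'E'
from h import *
from scipy.optimize import least_squares
np.set_printoptions(precision=4,suppress=True)
ct=viewer.read_camera("top");cs=viewer.read_camera("scene")
T=lambda u,v:(ct,np.array([185+u/3.3333-.35,175+v/3.336-.35]))
S=lambda u,v:(cs,np.array([240+u/3.81-.37,140+v/3.81-.37]))
def lid(y): return lambda a:[-.055+.110*np.cos(a),y,.047+.110*np.sin(a)]
box=[((.055,.065,.047),T(250,113)),((.055,-.065,.047),T(289,272)),((-.055,.065,.047),T(118,147)),((-.055,-.065,.047),T(155,305)),(lid(.065),T(24,147)),(lid(-.065),T(63,320)),
((.055,.065,.047),S(505,310)),((-.055,.065,.047),S(655,316)),((.055,-.065,.047),S(502,188)),((-.055,-.065,.047),S(643,190)),((.055,.065,.002),S(506,350)),((-.055,.065,.002),S(652,354)),(lid(.065),S(757,218)),(lid(-.065),S(728,95))]
bn=[((.17,.092,.124),T(697,26)),((.17,-.092,.124),T(748,268)),((-.134,.091,.005),T(303,122)),((-.134,-.091,.005),T(345,343)),((-.008,.091,.039),T(456,90)),((-.008,-.091,.039),T(498,317)),
((.17,.092,.124),S(28,196)),((.17,-.092,.124),S(78,36)),((-.134,.091,.005),S(450,335)),((-.134,-.091,.005),S(459,168)),((-.008,.091,.039),S(287,295)),((-.008,-.091,.039),S(312,130)),((.17,.092,0),S(45,308))]
def pts(p,L):
    Rz=R.from_euler("z",p[2]).as_matrix()
    return [Rz@np.array(l(p[3]) if callable(l) else l)+[p[0],p[1],0] for l,_ in L]
for nm,L,p0 in(("box",box,[.495,.17,-1.4,1.85]),("bin",bn,[.51,-.12,-1.4,0])):
    f=lambda p:np.concatenate([proj(c,w)-px for w,(c,px) in zip(pts(p,L),L)])
    s=least_squares(f,p0,loss="soft_l1");print(nm,s.x,"yawdeg",np.degrees(s.x[2]));print(f(s.x).reshape(-1,2).round(1).tolist())
for t in("bell_center","fir","snowman"):
  for n,c in(("top",ct),("scene",cs)):
    r=cut_out(n,t)
    if r:
        v,u=np.nonzero(r[0]["pixels"]);print(t,n,r[0]["score"],u.min(),u.max(),v.min(),v.max(),at_z(c,[u.mean(),v.mean()],.019))
E
python3 fit.py
```

```text
Traceback (most recent call last):
  File "fit.py", line 17, in <module>
    s=least_squares(f,p0,loss="soft_l1");print(nm,s.x,"yawdeg",np.degrees(s.x[2]));print(f(s.x).reshape(-1,2).round(1).tolist())
  File "fit.py", line 16, in <lambda>
    f=lambda p:np.concatenate([proj(c,w)-px for w,(c,px) in zip(pts(p,L),L)])
                               ~~~~^^^^^
  File "h.py", line 14, in proj
    v=rot(c).T@(np.array(p)-c["origin"]); u=np.array([v[0],-v[1]])/-v[2]
      ~~~^^^
  File "h.py", line 5, in rot
    w,x,y,z=c["rotation"]; return R.from_quat([x,y,z,w]).as_matrix()
            ~^^^^^^^^^^^^
TypeError: tuple indices must be integers or slices, not str
```

```bash
sed -i 's/for w,(c,px) in zip/for w,(_,(c,px)) in zip/' fit.py; python3 fit.py
```

```text
box [ 0.5005  0.1357 -1.3331  2.0485] yawdeg -76.38046970803059
[[0.1, -0.8], [-0.1, 0.1], [-1.3, -1.0], [-1.3, 0.3], [-0.0, -0.2], [-0.1, 0.5], [-0.0, 0.0], [1.1, -0.5], [-0.9, -1.0], [-0.5, -0.7], [-1.5, 0.2], [-0.4, 0.1], [-0.2, 0.3], [0.2, -0.6]]
bin [ 0.5079 -0.0892 -1.3882  0.    ] yawdeg -79.53893445725966
[[-0.8, -0.1], [-0.7, 0.0], [-0.2, -0.3], [-0.4, 0.3], [0.3, -1.1], [1.0, -0.9], [-0.7, -0.5], [0.7, -1.1], [0.2, -0.3], [0.3, -0.5], [-1.8, -0.9], [-1.3, -1.0], [1.3, 0.7]]
bell_center top 0.49 159 173 192 206 [0.6045 0.3554 0.019 ]
bell_center scene 0.73 458 472 251 266 [0.6159 0.3558 0.019 ]
fir top 0.74 153 168 228 240 [0.5097 0.3658 0.019 ]
fir scene 0.51 463 477 220 237 [0.5089 0.3663 0.019 ]
snowman top 0.57 142 157 255 268 [0.4375 0.3937 0.019 ]
snowman scene 0.59 475 489 202 220 [0.4305 0.3951 0.019 ]
```

```bash
cat > go.py <<'E'
# go.py x y z psi tilt [tdir]: tool y heading psi (deg), tool z tilted by tilt deg from down toward world heading tdir
from h import *; import sys
a=list(map(float,sys.argv[1:]))
psi=np.radians(a[3]); tilt=np.radians(a[4]) if len(a)>4 else 0; td=np.radians(a[5]) if len(a)>5 else 0
o=telemetry.get_obs(); w,x,y,z=o["tool_rot"]; R0=R.from_quat([x,y,z,w])
ty=np.array([np.cos(psi),np.sin(psi),0]); tz=np.array([0,0,-1.])
if ty@R0.as_matrix()[:,1]<0: ty=-ty
R1=R.from_matrix(np.c_[np.cross(ty,tz),ty,tz])
if tilt: R1=R.from_rotvec(np.cross(tz,[np.cos(td),np.sin(td),0])*tilt)*R1
p=R0.inv().apply(np.array(a[:3])-o["eef_pos"]); rv=(R0.inv()*R1).as_rotvec(degrees=True)
np.set_printoptions(precision=4,suppress=True)
print("t",round(o["t"],2),"at",np.array(o["eef_pos"]),"F",np.array(o["contact_force"]),"w",o["gripper_width"]);print("xyz",p,np.linalg.norm(p),"rot",rv,np.linalg.norm(rv))
E
python3 go.py .57 .356 .2 90
```

```text
t 2.2 at [0.2161 0.6395 0.2313] F [-0.0065 -0.4577  0.1047] w 1.0023440412351576
xyz [-0.4261 -0.1553  0.0313] 0.45456495182288126 rot [  0.0045   0.0016 -18.6692] 18.66923941076695
```

```bash
python3 -m crank '[{"delta_rot":[0,0,-18.67],"xyz":[-0.426,-0.155,0.031],"fingers":-1},{"delta_rot":[0,0,-18.67],"xyz":[-0.426,-0.155,0.031],"fingers":-1},{"delta_rot":[0,0,-18.67],"xyz":[-0.426,-0.155,0.031],"fingers":-1},{"delta_rot":[0,0,-18.67],"xyz":[-0.426,-0.155,0.031],"fingers":-1},{"delta_rot":[0,0,-18.67],"xyz":[-0.426,-0.155,0.031],"fingers":-1},{"delta_rot":[0,0,-18.67],"xyz":[-0.426,-0.155,0.031],"fingers":-1},{"delta_rot":[0,0,-18.67],"xyz":[-0.426,-0.155,0.031],"fingers":-1},{"delta_rot":[0,0,-18.67],"xyz":[-0.426,-0.155,0.031],"fingers":-1},{"delta_rot":[0,0,-18.67],"xyz":[-0.426,-0.155,0.031],"fingers":-1},{"delta_rot":[0,0,-18.67],"xyz":[-0.426,-0.155,0.031],"fingers":-1}]' 40
python3 - <<'E'
from h import *
c=snap("wrist","w1.png");print(c["origin"],c["fx"])
for t in("bell_center","fir","snowman"):
    for r in cut_out("wrist",t)[:2]:
        v,u=np.nonzero(r["pixels"]);print(t,r["score"],u.min(),u.max(),v.min(),v.max(),[at_z(c,[u.mean(),v.mean()],z).round(4).tolist() for z in(0,.019,.03)])
E
python3 go.py .607 .3555 .1 90
```

```text
t: 3.2
eef_pos: [0.5764, 0.348, 0.1999]
tool_rot: [0.002, 0.006, 1.0, -0.002]
contact_force: [0.4, -0.3, 1.0]
gripper_width: 1.002
grasp_force: 0.0
[0.49079671 0.34913325 0.34247853] 333.1038763643398
bell_center 0.94 307 345 180 220 [[0.6081, 0.3574, 0.0], [0.6016, 0.3569, 0.019], [0.5978, 0.3566, 0.03]]
bell_center 0.49 79 164 0 171 [[0.4853, 0.162, 0.0], [0.4856, 0.1724, 0.019], [0.4858, 0.1784, 0.03]]
fir 0.96 315 356 83 126 [[0.5093, 0.367, 0.0], [0.5083, 0.366, 0.019], [0.5077, 0.3654, 0.03]]
fir 0.24 80 164 0 170 [[0.4843, 0.1618, 0.0], [0.4847, 0.1722, 0.019], [0.4849, 0.1782, 0.03]]
snowman 0.63 344 391 0 43 [[0.4348, 0.3948, 0.0], [0.438, 0.3923, 0.019], [0.4397, 0.3908, 0.03]]
t 3.4 at [0.5689 0.3576 0.2002] F [-0.307   1.1628  0.4145] w 0.9990320532702932
xyz [-0.0382 -0.0023  0.1002] 0.10721866051375771 rot [ 0.0485 -0.0521  0.086 ] 0.11165559578796462
```

View pics/w1.png

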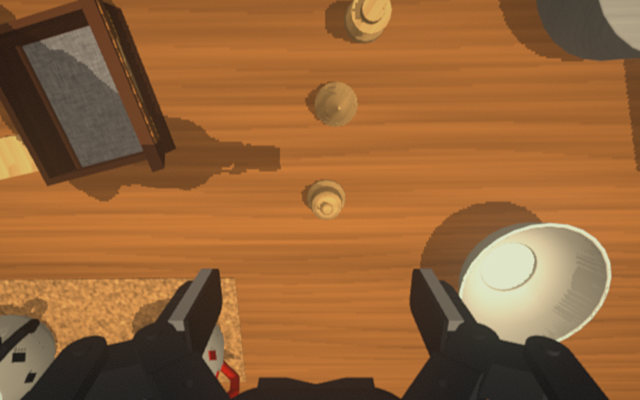

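The wrist picture shows the knobbed bell at (326,199), which matches x≈0.603, y≈0.357. The fir is at (335,103) and the snowman at (367,15). I'll descend on the bell.

```bash
python3 -m crank '[{"delta_rot":[0,0,0],"xyz":[-0.034,-0.001,0.05],"fingers":-1},{"delta_rot":[0,0,0],"xyz":[-0.034,-0.001,0.1],"fingers":-1},{"delta_rot":[0,0,0],"xyz":[-0.034,-0.001,0.14],"fingers":-1},{"delta_rot":[0,0,0],"xyz":[-0.034,-0.001,0.17],"fingers":-1},{"delta_rot":[0,0,0],"xyz":[-0.034,-0.001,0.192],"fingers":-1},{"delta_rot":[0,0,0],"xyz":[-0.034,-0.001,0.192],"fingers":-1},{"delta_rot":[0,0,0],"xyz":[-0.034,-0.001,0.192],"fingers":1},{"delta_rot":[0,0,0],"xyz":[-0.034,-0.001,0.192],"fingers":1},{"delta_rot":[0,0,0],"xyz":[-0.034,-0.001,0.192],"fingers":1},{"delta_rot":[0,0,0],"xyz":[-0.034,-0.001,0.192],"fingers":1}]' 30
python3 go.py .5005 .1357 .15 103.6
```

```text
t: 4.4
eef_pos: [0.6048, 0.3564, 0.0103]
tool_rot: [0.001, -0.0, 1.0, 0.001]
contact_force: [-4.0, -2.6, 10.0]
gripper_width: 0.356
grasp_force: 34.5
t 4.4 at [0.6048 0.3564 0.0103] F [-4.0231 -2.6144 10.0408] w 0.3563003370428803
xyz [ 0.1041 -0.2204 -0.1404] 0.28123170377328227 rot [  0.1037   0.1362 -13.5895] 13.590566690267675
```

```bash
python3 -m crank '[{"delta_rot":[0,0,0],"xyz":[0,0,-0.05],"fingers":1},{"delta_rot":[0,0,0],"xyz":[0,0,-0.1],"fingers":1},{"delta_rot":[0,0,0],"xyz":[0,0,-0.15],"fingers":1},{"delta_rot":[0,0,-3],"xyz":[0.015,-0.03,-0.19],"fingers":1},{"delta_rot":[0,0,-6],"xyz":[0.035,-0.075,-0.2],"fingers":1},{"delta_rot":[0,0,-9],"xyz":[0.056,-0.12,-0.2],"fingers":1},{"delta_rot":[0,0,-13.6],"xyz":[0.078,-0.165,-0.2],"fingers":1},{"delta_rot":[0,0,-13.6],"xyz":[0.098,-0.208,-0.2],"fingers":1},{"delta_rot":[0,0,-13.6],"xyz":[0.104,-0.22,-0.2],"fingers":1},{"delta_rot":[0,0,-13.6],"xyz":[0.104,-0.22,-0.2],"fingers":1}]'
python3 - <<'E'
from h import *
c=snap("wrist","w2.png");c2=snap("scene","s2.png")
E
python3 go.py .5005 .1357 .018 103.6
```

```text
t: 5.4
eef_pos: [0.4995, 0.1326, 0.2092]
tool_rot: [0.0, -0.116, 0.993, -0.0]
contact_force: [0.6, 0.2, 0.7]
gripper_width: 0.36
grasp_force: 34.7
t 5.5 at [0.5007 0.1363 0.2091] F [-0.0353  1.0027 -0.0729] w 0.3552143520793732
xyz [ 0.0007 -0.0007  0.1911] 0.19108242304117798 rot [0.0499 0.1111 0.0208] 0.1235529428879563
```

View pics/w2.png

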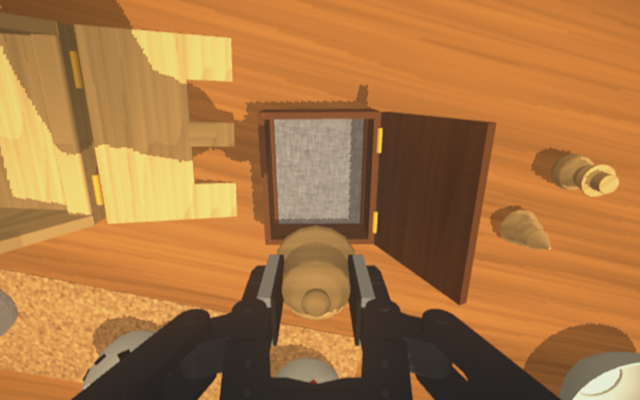

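The bell is held at (317,275), with the box squarely ahead at (320,175) and its lid at right (435,200). I'll lower and release, opening the fingers only partly.

```bash
python3 -m crank '[{"delta_rot":[0,0,0],"xyz":[0,0,0.05],"fingers":1},{"delta_rot":[0,0,0],"xyz":[0,0,0.1],"fingers":1},{"delta_rot":[0,0,0],"xyz":[0,0,0.15],"fingers":1},{"delta_rot":[0,0,0],"xyz":[0,0,0.175],"fingers":1},{"delta_rot":[0,0,0],"xyz":[0,0,0.191],"fingers":1},{"delta_rot":[0,0,0],"xyz":[0,0,0.191],"fingers":1},{"delta_rot":[0,0,0],"xyz":[0,0,0.191],"fingers":1},{"delta_rot":[0,0,0],"xyz":[0,0,0.191],"fingers":-0.2},{"delta_rot":[0,0,0],"xyz":[0,0,0.191],"fingers":-0.2},{"delta_rot":[0,0,0],"xyz":[0,0,0.191],"fingers":-0.2}]'
python3 go.py .5005 .1357 .2 103.6
```

```text
t: 6.5
eef_pos: [0.5003, 0.1358, 0.0174]
tool_rot: [0.0, -0.119, 0.993, 0.0]
contact_force: [-0.3, 0.6, -0.4]
gripper_width: 0.601
grasp_force: 0.0
t 6.5 at [0.5003 0.1358 0.0174] F [-0.3209  0.6249 -0.4228] w 0.6011625571593694
xyz [-0.0003 -0.0001 -0.1826] 0.18261678671988635 rot [0.0131 0.0279 0.029 ] 0.042354887861768276
```

```bash
python3 -m crank '[{"delta_rot":[0,0,0],"xyz":[0,0,-0.03],"fingers":-0.2},{"delta_rot":[0,0,0],"xyz":[0,0,-0.08],"fingers":-0.2},{"delta_rot":[0,0,0],"xyz":[0,0,-0.13],"fingers":0.4},{"delta_rot":[0,0,0],"xyz":[0,0,-0.18],"fingers":1},{"delta_rot":[0,0,0],"xyz":[0,0.03,-0.2],"fingers":1},{"delta_rot":[0,0,0],"xyz":[0,0.08,-0.2],"fingers":1},{"delta_rot":[0,0,0],"xyz":[0,0.13,-0.2],"fingers":1},{"delta_rot":[0,0,0],"xyz":[0,0.155,-0.18],"fingers":1},{"delta_rot":[0,0,0],"xyz":[0,0.16,-0.13],"fingers":1},{"delta_rot":[0,0,0],"xyz":[0,0.16,-0.098],"fingers":1}]'
python3 -m crank '[{"delta_rot":[0,0,0],"xyz":[0,0,0],"fingers":1},{"delta_rot":[0,0,0],"xyz":[0,-0.02,0],"fingers":1},{"delta_rot":[0,0,0],"xyz":[0,-0.04,0],"fingers":1},{"delta_rot":[0,0,0],"xyz":[0,-0.055,0],"fingers":1},{"delta_rot":[0,0,0],"xyz":[0,-0.07,0],"fingers":1},{"delta_rot":[0,0,0],"xyz":[0,-0.085,0],"fingers":1},{"delta_rot":[0,0,0],"xyz":[0,-0.1,0],"fingers":1},{"delta_rot":[0,0,0],"xyz":[0,-0.115,0],"fingers":1},{"delta_rot":[0,0,0],"xyz":[0,-0.115,0],"fingers":1},{"delta_rot":[0,0,0],"xyz":[0,-0.115,0],"fingers":1}]'
python3 - <<'E'
from h import *
snap("scene","s3.png");snap("wrist","w3.png")
a=cv2.imread("pics/s3.png")[130:330,220:520];b=cv2.imread("pics/w3.png")
cv2.imwrite("pics/m3.png",np.vstack([cv2.resize(a,(480,320)),cv2.resize(b,(448,280))[:, :448] if 0 else cv2.copyMakeBorder(cv2.resize(b,(448,280)),0,0,0,32,cv2.BORDER_CONSTANT)]))
E
```

```text
t: 7.5
eef_pos: [0.4609, 0.2924, 0.1134]
tool_rot: [-0.0, -0.12, 0.993, 0.0]
contact_force: [0.0, -0.8, -0.9]
gripper_width: -0.003
grasp_force: 0.0
t: 8.5
eef_pos: [0.4894, 0.1788, 0.1153]
tool_rot: [-0.0, -0.118, 0.993, 0.0]
contact_force: [0.1, -0.1, 0.6]
gripper_width: -0.001
grasp_force: 0.0
```

View pics/m3.png

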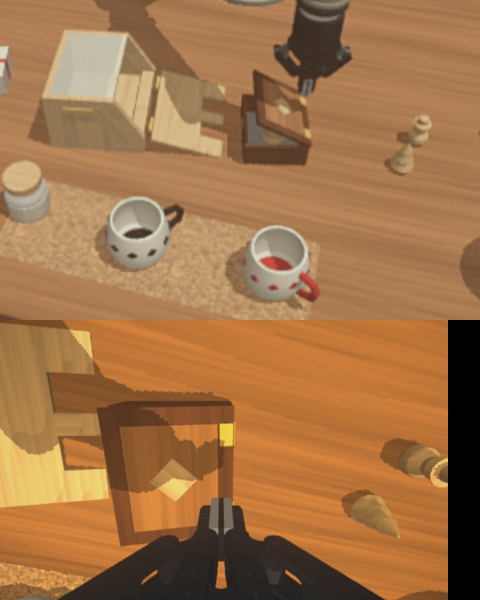

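The lid is past upright and falling, with the finger behind it. Next I move to the box's +y side for a two-finger square-up push.

```bash
python3 go.py .6003 .1541 .15 100.46;python3 go.py .6003 .1541 .01 100.46
```

```text
t 8.6 at [0.4891 0.1798 0.1152] F [-0.4416  0.6794 -0.2322] w 0.0027010919897496387
xyz [-0.1019 -0.0512 -0.0349] 0.11929824167439089 rot [ 0.0236 -0.0192  3.1974] 3.1975118495217263
t 8.6 at [0.4891 0.1798 0.1152] F [-0.4416  0.6794 -0.2322] w 0.0027010919897496387
xyz [-0.102  -0.0513  0.1051] 0.1551602880797517 rot [ 0.0236 -0.0192  3.1974] 3.1975118495217263
```

```bash
python3 -m crank '[{"delta_rot":[0,0,0],"xyz":[0,0.01,-0.04],"fingers":1},{"delta_rot":[0,0,3.2],"xyz":[-0.04,0,-0.05],"fingers":0},{"delta_rot":[0,0,3.2],"xyz":[-0.085,-0.03,-0.05],"fingers":-1},{"delta_rot":[0,0,3.2],"xyz":[-0.102,-0.051,-0.03],"fingers":-1},{"delta_rot":[0,0,3.2],"xyz":[-0.102,-0.051,0.02],"fingers":-1},{"delta_rot":[0,0,3.2],"xyz":[-0.102,-0.051,0.06],"fingers":-1},{"delta_rot":[0,0,3.2],"xyz":[-0.102,-0.051,0.09],"fingers":-1},{"delta_rot":[0,0,3.2],"xyz":[-0.102,-0.051,0.105],"fingers":-1},{"delta_rot":[0,0,3.2],"xyz":[-0.102,-0.051,0.105],"fingers":-1}]'
python3 go.py .5422 .1434 .01 100.46
python3 - <<'E'
from h import *
snap("top","t4.png")
a=cv2.imread("pics/t4.png")[175:285,185:425];cv2.imwrite("pics/t4c.png",cv2.resize(a,(800,367),interpolation=cv2.INTER_CUBIC))
E
```

```text
t: 9.5
eef_pos: [0.5989, 0.1538, 0.0082]
tool_rot: [-0.002, -0.091, 0.996, -0.0]
contact_force: [0.5, -0.1, -0.5]
gripper_width: 1.0
grasp_force: 0.0
t 9.5 at [0.5989 0.1538 0.0082] F [ 0.4908 -0.1152 -0.4687] w 1.000006920915232
xyz [ 0.0576  0.     -0.0016] 0.057653465844957646 rot [-0.0141 -0.24    0.0085] 0.2405586618359854
```

View pics/t4c.png

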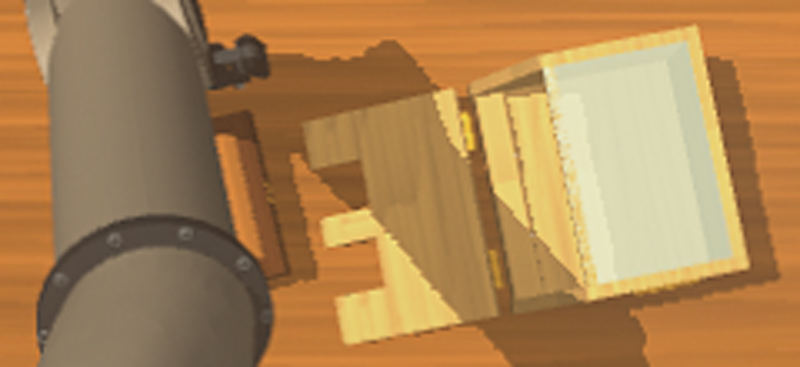

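The arm hides most of the box, but its far end at (250,200) in the crop now shows a closed lid panel. Pushing sideways.

```bash
python3 -m crank '[{"delta_rot":[0,0,0],"xyz":[0.012,0,0],"fingers":-1},{"delta_rot":[0,0,0],"xyz":[0.02,0,0],"fingers":-1},{"delta_rot":[0,0,0],"xyz":[0.027,0,0],"fingers":-1},{"delta_rot":[0,0,0],"xyz":[0.034,0,0],"fingers":-1},{"delta_rot":[0,0,0],"xyz":[0.041,0,0],"fingers":-1},{"delta_rot":[0,0,0],"xyz":[0.047,0,0],"fingers":-1},{"delta_rot":[0,0,0],"xyz":[0.053,0,0],"fingers":-1},{"delta_rot":[0,0,0],"xyz":[0.0575,0,0],"fingers":-1},{"delta_rot":[0,0,0],"xyz":[0.0575,0,0],"fingers":-1},{"delta_rot":[0,0,0],"xyz":[0.0575,0,0],"fingers":-1}]'
python3 -m crank '[{"delta_rot":[0,0,0],"xyz":[-0.02,0,0],"fingers":-1},{"delta_rot":[0,0,0],"xyz":[-0.04,0,-0.04],"fingers":-1},{"delta_rot":[0,0,0],"xyz":[-0.04,0,-0.09],"fingers":-1},{"delta_rot":[0,0,0],"xyz":[-0.04,0,-0.14],"fingers":-1},{"delta_rot":[0,0,0],"xyz":[-0.04,0.05,-0.14],"fingers":-1},{"delta_rot":[0,0,0],"xyz":[-0.04,0.1,-0.14],"fingers":-1},{"delta_rot":[0,0,0],"xyz":[-0.04,0.15,-0.14],"fingers":-1},{"delta_rot":[0,0,0],"xyz":[-0.04,0.17,-0.14],"fingers":-1}]'
python3 - <<'E'
from h import *
for n in("top","scene"):
    c=snap(n,n+"5.png")
    for r in cut_out(n,"box")[:2]:
        m=r["pixels"].astype(np.uint8);h=max(cv2.findContours(m,0,2)[0],key=cv2.contourArea)
        print(n,r["score"],m.sum(),cv2.boxPoints(cv2.minAreaRect(h)).round(1).tolist(),[at_z(c,p,.054)[:2].round(3).tolist() for p in cv2.boxPoints(cv2.minAreaRect(h))])
a=cv2.imread("pics/top5.png")[185:285,195:345];b=cv2.imread("pics/scene5.png")[150:240,310:450]
cv2.imwrite("pics/m5.png",np.vstack([cv2.resize(a,(450,300),interpolation=2),cv2.resize(b,(450,289),interpolation=2)]))
E
python3 go.py .5 .2 .2 100.46
```

```text
t: 10.55
eef_pos: [0.5454, 0.1437, 0.0114]
tool_rot: [0.002, -0.091, 0.996, 0.0]
contact_force: [4.0, 0.3, 4.0]
gripper_width: 0.997
grasp_force: 2.2
t: 11.35
eef_pos: [0.5485, 0.3237, 0.1497]
tool_rot: [-0.002, -0.094, 0.996, 0.001]
contact_force: [0.3, 0.6, 0.1]
gripper_width: 1.001
grasp_force: 0.0
top 0.57 2244 [[218.1999969482422, 226.60000610351562], [262.3999938964844, 219.0], [271.20001220703125, 270.3999938964844], [227.0, 278.0]] [[0.527, 0.204], [0.546, 0.09], [0.414, 0.067], [0.395, 0.18]]
scene 0.56 1791 [[372.0, 180.0], [413.0, 180.0], [413.0, 225.0], [372.0, 225.0]] [[0.423, 0.065], [0.39, 0.183], [0.567, 0.207], [0.597, 0.101]]
t 11.55 at [0.5516 0.3166 0.1494] F [-0.1507  0.2268  0.2171] w 1.0038673507317646
xyz [ 0.072  -0.1054 -0.0502] 0.13716566411815204 rot [-0.094  -0.1498 -0.0275] 0.17898162974036813
```

View pics/m5.png

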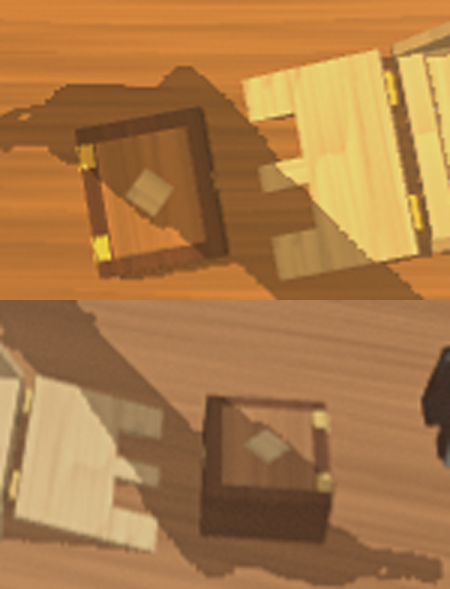

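The lid is shut flat and the box stands near the ramp's axis. I'll fit its pose from the top-image corners.

Run:
```python
from h import *
ct=viewer.read_camera("top");cs=viewer.read_camera("scene")
T=lambda u,v:at_z(ct,[195+u/3-.33,185+v/3-.33],.052)[:2]
S=lambda u,v:at_z(cs,[310+u/3.214-.35,150+v/3.211-.35],.053)[:2]
for C in([T(202,107),T(227,253),T(77,130),T(100,275)],[S(203,475),S(208,397),S(330,490),S(327,405)]):
    C=np.array(C);c=C.mean(0);d=C[0]+C[1]-C[2]-C[3]
    b=np.radians(-79.54);bx=np.array([np.cos(b),np.sin(b)]);by=np.array([-bx[1],bx[0]]);r=c-[.5079,-.0892]
    print(c.round(4),np.degrees(np.arctan2(d[1],d[0])).round(1),"bin x,y",(r@bx).round(4),(r@by).round(4),np.linalg.norm(C[0]-C[2]),np.linalg.norm(C[0]-C[1]))
```

```text
[0.4707 0.1342] -80.0 bin x,y -0.2265 0.004 0.10989185561351465 0.12736287869032484
[0.7719 0.1866] -80.7 bin x,y -0.2233 0.3097 0.09044150905634582 0.06746283679967616
```

```bash
cat > bgo.py <<'E'
# bgo.py binx biny z [tilt]  -> go.py with tool y along bin y
import sys,subprocess,math
a=list(map(float,sys.argv[1:]));b=math.radians(-79.54);c,s=math.cos(b),math.sin(b)
subprocess.run(["python3","go.py",str(.5079+c*a[0]-s*a[1]),str(-.0892+s*a[0]+c*a[1]),str(a[2]),"10.46",str(a[3] if len(a)>3 else 0),"-79.54"])
E
sed -i 's/^if ty@.*$/if len(a)<5 and ty@R0.as_matrix()[:,1]<0: ty=-ty/' go.py
python3 bgo.py -.33 .002 .13 20; python3 -c "
from h import *;print(telemetry.get_obs()['q'])"
```

```text
t 11.65 at [0.5529 0.315  0.1498] F [ 0.7854 -0.8278  0.176 ] w 0.9923436016176965
xyz [ 0.1153 -0.0597  0.0201] 0.13141181461045048 rot [ 15.5143 -15.6969  88.8199] 91.52086329245091
[-0.62210013  0.49663417  0.00776399  1.7261794  -0.00334214  0.92082868
  1.13645531]
```

```bash
python3 -m crank '[{"delta_rot":[0,0,8],"xyz":[0.011,-0.006,0],"fingers":-1},{"delta_rot":[1,-1,16],"xyz":[0.023,-0.012,0],"fingers":-1},{"delta_rot":[3,-3,24],"xyz":[0.035,-0.018,0],"fingers":-1},{"delta_rot":[5,-5,32],"xyz":[0.046,-0.024,0],"fingers":-1},{"delta_rot":[7,-7,40],"xyz":[0.058,-0.03,0],"fingers":-1},{"delta_rot":[8,-8,48],"xyz":[0.07,-0.036,0],"fingers":-1},{"delta_rot":[10,-10,56],"xyz":[0.08,-0.042,0],"fingers":-1},{"delta_rot":[11,-11,64],"xyz":[0.092,-0.048,0],"fingers":-1},{"delta_rot":[12.5,-12.5,72],"xyz":[0.104,-0.054,0],"fingers":-1},{"delta_rot":[14,-14,79],"xyz":[0.115,-0.06,0.02],"fingers":-1}]'
python3 bgo.py -.325 .002 .015 20
```

```text
t: 12.65
eef_pos: [0.4517, 0.2365, 0.1321]
tool_rot: [0.123, 0.565, 0.809, -0.1]
contact_force: [0.7, 0.9, -0.9]
gripper_width: 0.999
grasp_force: 0.0
t 12.65 at [0.4517 0.2365 0.1321] F [ 0.6549  0.8726 -0.9327] w 0.9988526039342586
xyz [ 0.0316 -0.      0.1129] 0.11721575721535692 rot [ 1.8312 -1.7355  9.373 ] 9.706571875706507
```

```bash
python3 -m crank '[{"delta_rot":[0.9,-0.9,4.7],"xyz":[0.012,0,0.03],"fingers":-1},{"delta_rot":[1.8,-1.7,9.4],"xyz":[0.022,0,0.07],"fingers":-1},{"delta_rot":[1.8,-1.7,9.4],"xyz":[0.0316,0,0.1],"fingers":-1},{"delta_rot":[1.8,-1.7,9.4],"xyz":[0.0316,0,0.113],"fingers":-1},{"delta_rot":[1.8,-1.7,9.4],"xyz":[0.0316,0,0.113],"fingers":-1}]'
for a in "-.287 .002 .015" "-.15 .002 .015" "-.141 .002 .017" "-.047 .001 .049" "-.02 .001 .049" ".03 .001 .049"; do python3 bgo.py $a 20; done
```

```text
t: 13.15
eef_pos: [0.4489, 0.2289, 0.0124]
tool_rot: [0.133, 0.627, 0.759, -0.114]
contact_force: [-0.1, -0.3, 0.3]
gripper_width: 1.0
grasp_force: 0.0
t 13.15 at [0.4489 0.2289 0.0124] F [-0.1249 -0.3452  0.2716] w 1.000000596695361
xyz [-0.0352  0.0021  0.0102] 0.03665830612310987 rot [-0.2335  0.2059  0.4453] 0.5433752191476455
t 13.15 at [0.4489 0.2289 0.0124] F [-0.1249 -0.3452  0.2716] w 1.000000596695361
xyz [-0.1637  0.0013  0.0575] 0.1735280600738648 rot [-0.2335  0.2059  0.4453] 0.5433752191476455
t 13.15 at [0.4489 0.2289 0.0124] F [-0.1249 -0.3452  0.2716] w 1.000000596695361
xyz [-0.1729  0.0012  0.0587] 0.1825657058338867 rot [-0.2335  0.2059  0.4453] 0.5433752191476455
t 13.15 at [0.4489 0.2289 0.0124] F [-0.1249 -0.3452  0.2716] w 1.000000596695361
xyz [-0.2721 -0.0006  0.0612] 0.27890728288283834 rot [-0.2335  0.2059  0.4453] 0.5433752191476455
t 13.15 at [0.4489 0.2289 0.0124] F [-0.1249 -0.3452  0.2716] w 1.000000596695361
xyz [-0.2975 -0.0007  0.0705] 0.30569414301456344 rot [-0.2335  0.2059  0.4453] 0.5433752191476455
t 13.15 at [0.4489 0.2289 0.0124] F [-0.1249 -0.3452  0.2716] w 1.000000596695361
xyz [-0.3444 -0.001   0.0878] 0.3553846312981068 rot [-0.2335  0.2059  0.4453] 0.5433752191476455
```

```bash
python3 -m crank '[{"delta_rot":[0,0,0.4],"xyz":[-0.018,0.001,0.005],"fingers":-1},{"delta_rot":[0,0,0.4],"xyz":[-0.034,0.002,0.01],"fingers":-1},{"delta_rot":[0,0,0.4],"xyz":[-0.05,0.002,0.0155],"fingers":-1},{"delta_rot":[0,0,0.4],"xyz":[-0.068,0.002,0.022],"fingers":-1},{"delta_rot":[0,0,0.4],"xyz":[-0.087,0.002,0.029],"fingers":-1},{"delta_rot":[0,0,0.4],"xyz":[-0.106,0.002,0.036],"fingers":-1},{"delta_rot":[0,0,0.4],"xyz":[-0.125,0.0015,0.043],"fingers":-1},{"delta_rot":[0,0,0.4],"xyz":[-0.144,0.0015,0.05],"fingers":-1},{"delta_rot":[0,0,0.4],"xyz":[-0.1637,0.0013,0.0575],"fingers":-1},{"delta_rot":[0,0,0.4],"xyz":[-0.1637,0.0013,0.0575],"fingers":-1}]'
python3 - <<'E'
from h import *
b=np.radians(-79.54);bx=np.array([np.cos(b),np.sin(b)]);by=np.array([-bx[1],bx[0]])
for n in("top","scene","wrist"):
    c=snap(n,n+"6.png")
    for r in cut_out(n,"box")[:2]:
        m=r["pixels"];v,u=np.nonzero(m);p=at_z(c,[u.mean(),v.mean()],.07)[:2]-[.5079,-.0892]
        q=np.array([at_z(c,[uu,vv],.07)[:2]-[.5079,-.0892] for uu,vv in list(zip(u,v))[::7]])
        print(n,round(r["score"],2),m.sum(),"bin",(p@bx).round(3),(p@by).round(3),"x",np.percentile(q@bx,[2,98]).round(3),"y",np.percentile(q@by,[2,98]).round(3))
E
for a in "-.141 .002 .017" "-.047 .001 .049" "-.02 .001 .049" ".03 .001 .049"; do python3 bgo.py $a 20; done
```

```text
t: 14.15
eef_pos: [0.4841, 0.059, 0.0165]
tool_rot: [0.134, 0.631, 0.756, -0.111]
contact_force: [-0.3, -0.2, -0.7]
gripper_width: 1.002
grasp_force: 0.0
top 0.89 2345 bin -0.093 0.002 x [-0.149 -0.037] y [-0.059  0.065]
top 0.25 638 bin 0.171 0.221 x [0.138 0.203] y [0.188 0.254]
scene 0.65 1773 bin -0.093 0.036 x [-0.147 -0.036] y [-0.057  0.117]
wrist 0.78 22321 bin -0.191 0.002 x [-0.216 -0.154] y [-0.029  0.034]
t 14.45 at [0.4832 0.0617 0.0153] F [0.0371 0.5083 0.0018] w 0.9972590452182027
xyz [-0.0117 -0.0012  0.0025] 0.012061235247455034 rot [-0.0492  0.0471  0.1624] 0.17613811696568665
t 14.45 at [0.4832 0.0617 0.0153] F [0.0371 0.5083 0.0018] w 0.9972590452182027
xyz [-0.111  -0.0025  0.0046] 0.11113991992859104 rot [-0.0492  0.0471  0.1624] 0.17613811696568665
t 14.45 at [0.4832 0.0617 0.0153] F [0.0371 0.5083 0.0018] w 0.9972590452182027
xyz [-0.1364 -0.0025  0.0139] 0.13710917569035208 rot [-0.0492  0.0471  0.1624] 0.17613811696568665
t 14.45 at [0.4832 0.0617 0.0153] F [0.0371 0.5083 0.0018] w 0.9972590452182027
xyz [-0.1834 -0.0026  0.031 ] 0.18597722047056897 rot [-0.0492  0.0471  0.1624] 0.17613811696568665
```

Tracking well: the box is about 2 mm off the axis, with its rear near bin x −0.15. Continue up the ramp.

```bash
python3 -m crank '[{"delta_rot":[0,0,0],"xyz":[-0.0117,-0.001,0.0025],"fingers":-1},{"delta_rot":[0,0,0],"xyz":[-0.027,-0.001,0.003],"fingers":-1},{"delta_rot":[0,0,0],"xyz":[-0.043,-0.002,0.003],"fingers":-1},{"delta_rot":[0,0,0],"xyz":[-0.06,-0.002,0.0035],"fingers":-1},{"delta_rot":[0,0,0],"xyz":[-0.077,-0.002,0.004],"fingers":-1},{"delta_rot":[0,0,0],"xyz":[-0.094,-0.002,0.0045],"fingers":-1},{"delta_rot":[0,0,0],"xyz":[-0.111,-0.0025,0.0046],"fingers":-1},{"delta_rot":[0,0,0],"xyz":[-0.124,-0.0025,0.009],"fingers":-1},{"delta_rot":[0,0,0],"xyz":[-0.1364,-0.0025,0.0139],"fingers":-1},{"delta_rot":[0,0,0],"xyz":[-0.1364,-0.0025,0.0139],"fingers":-1}]'
cat > bx.py <<'E'
from h import *; import sys
b=np.radians(-79.54);bx=np.array([np.cos(b),np.sin(b)]);by=np.array([-bx[1],bx[0]])
Z=float(sys.argv[2])
for n in("top","scene"):
    c=snap(n,n+sys.argv[1]+".png")
    for r in cut_out(n,"box")[:1]:
        m=r["pixels"];v,u=np.nonzero(m)
        q=np.array([at_z(c,[uu,vv],Z)[:2]-[.5079,-.0892] for uu,vv in list(zip(u,v))[::5]])
        print(n,round(r["score"],2),m.sum(),"x",np.percentile(q@bx,[2,98]).round(3),"y",np.percentile(q@by,[2,98]).round(3))
E
python3 bx.py 7 .09
for a in "-.02 .001 .049" ".03 .001 .049"; do python3 bgo.py $a 20; done
```

```text
t: 15.45
eef_pos: [0.5057, -0.0706, 0.0494]
tool_rot: [0.134, 0.629, 0.757, -0.112]
contact_force: [-0.3, -0.9, 0.6]
gripper_width: 1.001
grasp_force: 0.0
top 0.76 1423 x [-0.016  0.052] y [-0.058  0.063]
scene 0.89 1058 x [-0.018  0.056] y [-0.059  0.105]
t 15.65 at [ 0.5049 -0.0696  0.0487] F [0.1201 0.4787 1.0065] w 0.995834577069222
xyz [ 0.      0.0004 -0.0003] 0.0005323471321920888 rot [-0.0947  0.0532  0.157 ] 0.19092828326644612
t 15.65 at [ 0.5049 -0.0696  0.0487] F [0.1201 0.4787 1.0065] w 0.995834577069222
xyz [-0.0469  0.0003  0.0168] 0.04985445503454164 rot [-0.0947  0.0532  0.157 ] 0.19092828326644612
```

```bash
python3 -m crank '[{"delta_rot":[0,0,0],"xyz":[-0.01,0,0.0036],"fingers":-1},{"delta_rot":[0,0,0],"xyz":[-0.02,0,0.0072],"fingers":-1},{"delta_rot":[0,0,0],"xyz":[-0.03,0,0.0108],"fingers":-1},{"delta_rot":[0,0,0],"xyz":[-0.038,0,0.0138],"fingers":-1},{"delta_rot":[0,0,0],"xyz":[-0.045,0,0.0164],"fingers":-1},{"delta_rot":[0,0,0],"xyz":[-0.05,0,0.018],"fingers":-1},{"delta_rot":[0,0,0],"xyz":[-0.05,0,0.018],"fingers":-1},{"delta_rot":[0,0,0],"xyz":[-0.05,0,0.018],"fingers":-1}]'
python3 bx.py 8 .082; python3 bgo.py .034 .001 .05 20
```

```text
t: 16.45
eef_pos: [0.515, -0.1217, 0.049]
tool_rot: [0.133, 0.629, 0.758, -0.112]
contact_force: [-0.4, 3.7, -3.4]
gripper_width: 1.0
grasp_force: 1.7
top 0.76 443 x [0.034 0.054] y [-0.059  0.062]
t 16.65 at [ 0.515  -0.1213  0.049 ] F [-0.9867  3.1354 -2.5129] w 0.9969935485962221
xyz [-0.0014 -0.0002 -0.0006] 0.0015154840473714695 rot [-0.0483  0.0273  0.1739] 0.18254013926900114
```

```bash
python3 bgo.py -.03 .001 .06 20; python3 bgo.py -.109 0 .14 0
```

```text
t 16.65 at [ 0.515  -0.1213  0.049 ] F [-0.9867  3.1354 -2.5129] w 0.9969935485962221
xyz [ 0.0553 -0.     -0.0319] 0.06382903464930782 rot [-0.0483  0.0273  0.1739] 0.18254013926900114
t 16.65 at [ 0.515  -0.1213  0.049 ] F [-0.9867  3.1354 -2.5129] w 0.9969935485962221
xyz [ 0.1021 -0.001  -0.1341] 0.16855393459648782 rot [-0.0781 20.0273  0.1637] 20.02807814954652
```

```bash
python3 -m crank '[{"delta_rot":[0,0,0],"xyz":[0.02,0,-0.008],"fingers":-1},{"delta_rot":[0,0,0],"xyz":[0.055,0,-0.032],"fingers":-1},{"delta_rot":[0,5,0],"xyz":[0.07,0,-0.08],"fingers":-1},{"delta_rot":[0,12,0],"xyz":[0.102,-0.001,-0.12],"fingers":-0.18},{"delta_rot":[0,20,0],"xyz":[0.102,-0.001,-0.134],"fingers":-0.18},{"delta_rot":[0,20,0],"xyz":[0.102,-0.001,-0.134],"fingers":-0.18},{"delta_rot":[0,20,0],"xyz":[0.102,-0.001,-0.134],"fingers":-0.18}]'
python3 bx.py 9 .082
python3 - <<'E'
from h import *
c=snap("wrist","w9.png")
for t in("front_tab","front"):
    for r in search_frame("wrist",t)[:2]:print(t,r["pixel"],r["score"],at_z(c,r["pixel"],.008))
a=cv2.imread("pics/top9.png")[170:280,270:430];b=cv2.imread("pics/scene9.png")[140:230,240:371];w=cv2.imread("pics/w9.png")
A=cv2.resize(a,(400,275),interpolation=2);B=cv2.resize(b,(400,275),interpolation=2);W=cv2.resize(w,(480,300))
W=cv2.copyMakeBorder(W,0,0,0,320,cv2.BORDER_CONSTANT);cv2.imwrite("pics/m9.png",np.vstack([np.hstack([A,B]),W]))
E
python3 bgo.py -.109 0 .005 0
```

```text
t: 17.35
eef_pos: [0.4884, 0.0153, 0.1401]
tool_rot: [0.001, 0.641, 0.768, -0.002]
contact_force: [-0.7, 1.6, -0.7]
gripper_width: 0.593
grasp_force: 0.0
top 0.57 577 x [0.029 0.056] y [-0.06   0.065]
scene 0.53 319 x [0.026 0.059] y [-0.055  0.066]
front_tab [315.7, 240.1] 0.63 [ 0.49536311 -0.02868281  0.008     ]
front [318.0, 235.7] 0.66 [ 0.49658375 -0.0239926   0.008     ]
t 17.7 at [0.4877 0.0183 0.1392] F [-0.0585  0.6389  0.1914] w 0.5911714493175234
xyz [-0.0001  0.0008  0.1342] 0.13419949825069605 rot [-0.1957  0.0929  0.2297] 0.31578457778428676
```

View pics/m9.png

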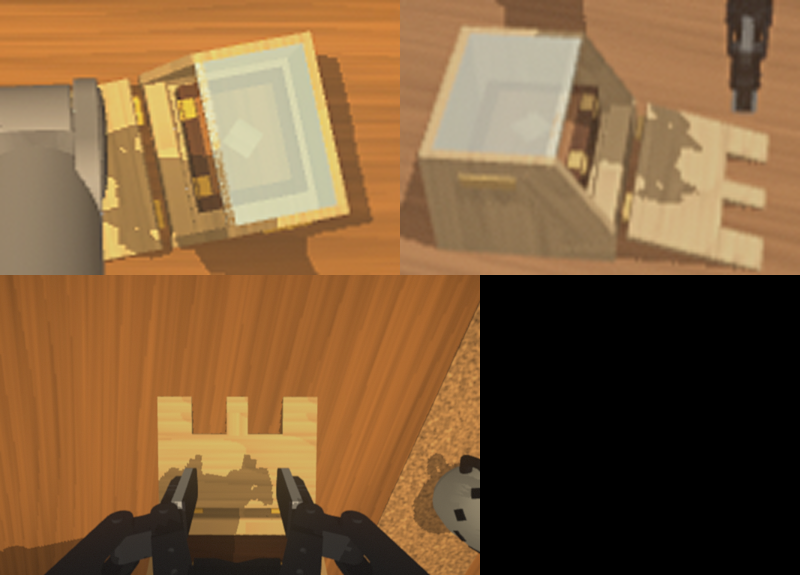

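The box sits in the bin, flat behind the sill, with its lid shut. The wrist view (lower left) shows the tab at (237,415), centred between the fingers. I'll check it numerically, then pinch it.

```bash
python3 - <<'E'
from h import *
c=viewer.read_camera("wrist")
b=np.radians(-79.54);bx=np.array([np.cos(b),np.sin(b)]);by=np.array([-bx[1],bx[0]])
for n,u,v,z in(("tip L",226,397,.005),("tip R",248,397,.005),("base L",226,434,.013),("base R",248,434,.013)):
    p=at_z(c,[u*4/3,(v-275)*4/3],z)[:2]-[.5079,-.0892];print(n,(p@bx).round(4),(p@by).round(4))
E
python3 bgo.py -.109 0 .003 0
```

```text
tip L -0.1323 -0.0133
tip R -0.1324 0.0115
base L -0.0907 -0.0133
base R -0.0908 0.012
t 17.75 at [0.4879 0.0181 0.1394] F [ 0.6526 -0.2426 -0.4777] w 0.5906552892975814
xyz [0.     0.0006 0.1364] 0.13640364340880157 rot [-0.1681  0.0809  0.2112] 0.2818018559222612
```

```bash
python3 -m crank '[{"delta_rot":[0,0,0],"xyz":[-0.002,0.0005,0.045],"fingers":-0.18},{"delta_rot":[0,0,0],"xyz":[-0.002,0.0005,0.09],"fingers":-0.18},{"delta_rot":[0,0,0],"xyz":[-0.002,0.0005,0.12],"fingers":-0.18},{"delta_rot":[0,0,0],"xyz":[-0.002,0.0005,0.132],"fingers":-0.18},{"delta_rot":[0,0,0],"xyz":[-0.002,0.0005,0.1375],"fingers":-0.18},{"delta_rot":[0,0,0],"xyz":[-0.002,0.0005,0.1375],"fingers":-0.18},{"delta_rot":[0,0,0],"xyz":[-0.002,0.0005,0.1375],"fingers":1},{"delta_rot":[0,0,0],"xyz":[-0.002,0.0005,0.1375],"fingers":1},{"delta_rot":[0,0,0],"xyz":[-0.002,0.0005,0.1375],"fingers":1},{"delta_rot":[0,0,0],"xyz":[-0.002,0.0005,0.1375],"fingers":1}]' 40
python3 - <<'E'
import numpy as np
h=np.array([-8,36.]);f=lambda t:h+105*np.array([np.sin(.5236-t),np.cos(.5236-t)])
p0=f(2.377)
for t in(2.2,2.0,1.8,1.6,1.4,1.2,1.0,.8,.65,.5,.4,.3):print(t,((f(t)-p0)*[-1,-1]).round(1))
E
python3 bgo.py -.107 0 .003 0
```

```text
t: 18.75
eef_pos: [0.4878, 0.0152, 0.0038]
tool_rot: [-0.001, 0.639, 0.769, -0.001]
contact_force: [-6.5, -0.5, 9.8]
gripper_width: 0.264
grasp_force: 38.7
2.2 [  3.6 -18.2]
2.0 [  3.7 -39.2]
1.8 [ -0.4 -59.7]
1.6 [ -8.4 -79.1]
1.4 [-20.1 -96.5]
1.2 [ -35.1 -111.2]
1.0 [ -52.7 -122.6]
0.8 [ -72.2 -130.3]
0.65 [ -87.6 -133.4]
0.5 [-103.3 -134.3]
0.4 [-113.8 -133.5]
0.3 [-124.1 -131.7]
t 18.75 at [0.4878 0.0152 0.0038] F [-6.5053 -0.4693  9.7764] w 0.26403679433178034
xyz [0.0006 0.0008 0.0008] 0.0013136553561562303 rot [-0.177  -0.0036  0.1006] 0.20365353727506738
```

```bash
python3 -m crank '[{"delta_rot":[0,0,0],"xyz":[0.0036,0,-0.018],"fingers":1},{"delta_rot":[0,0,0],"xyz":[0.0037,0,-0.039],"fingers":1},{"delta_rot":[0,0,0],"xyz":[0,0,-0.06],"fingers":1},{"delta_rot":[0,0,0],"xyz":[-0.008,0,-0.079],"fingers":1},{"delta_rot":[0,0,0],"xyz":[-0.02,0,-0.0965],"fingers":1},{"delta_rot":[0,0,0],"xyz":[-0.035,0,-0.111],"fingers":1},{"delta_rot":[0,0,0],"xyz":[-0.0527,0,-0.1226],"fingers":1},{"delta_rot":[0,0,0],"xyz":[-0.072,0,-0.13],"fingers":1},{"delta_rot":[0,0,0],"xyz":[-0.072,0,-0.13],"fingers":1}]'
python3 - <<'E'
from h import *
P={}
for n in("top","scene"):
    c=snap(n,n+"10.png")
    for t in("front_tab","front"):
        for r in search_frame(n,t)[:1]:print(n,t,r["pixel"],round(r["score"],2));P[n,t]=(c,r["pixel"])
E
python3 bgo.py -.036 0 .132 0
```

```text
t: 19.65
eef_pos: [0.5015, -0.0581, 0.1342]
tool_rot: [-0.001, 0.64, 0.768, -0.001]
contact_force: [-5.2, 2.6, 3.6]
gripper_width: 0.245
grasp_force: 38.9
top front_tab [351.8, 247.4] 0.21
scene front_tab [320.8, 188.7] 0.76
scene front [323.6, 187.6] 0.63
t 19.95 at [ 0.501  -0.0553  0.1331] F [-5.6466  1.7474  2.4894] w 0.24480049811445712
xyz [0.0014 0.0006 0.0011] 0.001893477782495804 rot [-0.2032 -0.0538  0.0813] 0.2253988852004022
```

```bash
python3 -m crank '[{"delta_rot":[0,0,0],"xyz":[-0.0154,0,-0.0034],"fingers":1},{"delta_rot":[0,0,0],"xyz":[-0.031,0,-0.0043],"fingers":1},{"delta_rot":[0,0,0],"xyz":[-0.0416,0,-0.0035],"fingers":1},{"delta_rot":[0,0,0],"xyz":[-0.052,0,-0.0017],"fingers":1},{"delta_rot":[0,0,0],"xyz":[-0.062,0,0.001],"fingers":1},{"delta_rot":[0,0,0],"xyz":[-0.07,0,0.004],"fingers":1},{"delta_rot":[0,0,0],"xyz":[-0.07,0,0.004],"fingers":1},{"delta_rot":[0,0,0],"xyz":[-0.07,0,0.004],"fingers":-0.15},{"delta_rot":[0,0,0],"xyz":[-0.07,0,0.004],"fingers":-0.15},{"delta_rot":[0,0,0],"xyz":[-0.07,0,0.004],"fingers":-0.15}]'
python3 -m crank '[{"delta_rot":[0,0,0],"xyz":[0,0,-0.03],"fingers":-0.15},{"delta_rot":[0,0,0],"xyz":[0,0,-0.07],"fingers":-0.15},{"delta_rot":[0,0,0],"xyz":[0,0,-0.12],"fingers":-0.15},{"delta_rot":[0,0,0],"xyz":[0.05,0,-0.12],"fingers":-0.15},{"delta_rot":[0,0,0],"xyz":[0.1,0,-0.12],"fingers":-0.15},{"delta_rot":[0,0,0],"xyz":[0.15,0,-0.12],"fingers":-0.15},{"delta_rot":[0,0,0],"xyz":[0.2,0,-0.12],"fingers":-0.15},{"delta_rot":[0,0,0],"xyz":[0.2,0,-0.12],"fingers":-0.15}]'
python3 - <<'E'
from h import *
b=np.radians(-79.54);bx=np.array([np.cos(b),np.sin(b)]);by=np.array([-bx[1],bx[0]])
P={}
for n in("top","scene"):
    c=snap(n,n+"11.png")
    for t in("front_tab","front","box","fir","snowman","candle","gift","mug_a"):
        for r in search_frame(n,t)[:1]:
            print(n,t,r["pixel"],round(r["score"],2));P[n,t]=(c,r["pixel"])
    for th in(0,.2,.4):  # expected tab pixel
        l=-.008+.105*np.sin(.5236-th);print(th,proj(c,[*(np.array([.5079,-.0892])+bx*l),.036+.105*np.cos(.5236-th)]).round(1))
for t in dict.fromkeys(k[1] for k in P):
    if ("top",t) in P and ("scene",t) in P:
        p,e=tri(*P["top",t],*P["scene",t]);r=p[:2]-[.5079,-.0892];print(t,p.round(3),"bin",(r@bx).round(3),(r@by).round(3),e.round(3))
E
```

```text
t: 20.95
eef_pos: [0.5152, -0.1235, 0.1286]
tool_rot: [-0.0, 0.639, 0.77, -0.001]
contact_force: [0.6, 0.3, -0.0]
gripper_width: 0.507
grasp_force: 0.0
t: 21.75
eef_pos: [0.4771, 0.0805, 0.2486]
tool_rot: [-0.001, 0.634, 0.773, 0.0]
contact_force: [0.1, -0.1, 0.2]
gripper_width: 0.574
grasp_force: 0.0
top front_tab [323.0, 215.0] 0.79
top front [325.0, 234.4] 0.65
top box [344.4, 225.6] 0.85
top fir [367.1, 225.9] 0.7
top snowman [149.1, 258.9] 0.58
top candle [378.9, 137.5] 0.8
top gift [468.4, 232.9] 0.78
top mug_a [226.0, 127.9] 0.69
0 [351.2 227.9]
0.2 [343.9 229.1]
0.4 [335.8 230.5]
scene front_tab [313.6, 177.7] 0.63
scene front [317.4, 178.0] 0.84
scene box [299.5, 182.5] 0.73
scene fir [468.8, 231.2] 0.52
scene snowman [481.6, 207.6] 0.71
scene candle [233.1, 251.6] 0.93
scene gift [207.2, 174.1] 0.73
scene mug_a [393.8, 296.7] 0.96
0 [297.5 169.7]
0.2 [304.1 167.8]
0.4 [311.4 166.9]
front_tab [ 0.548 -0.069  0.14 ] bin -0.012 0.043 0.012
front [ 0.504 -0.074  0.099] bin -0.015 -0.001 0.009
box [ 0.526 -0.123  0.089] bin 0.036 0.012 0.006
fir [0.592 0.084 0.211] bin -0.155 0.114 0.512
snowman [0.443 0.387 0.046] bin -0.48 0.023 0.0
candle [ 0.769 -0.225  0.037] bin 0.181 0.233 0.007
gift [ 0.505 -0.455  0.027] bin 0.359 -0.069 0.012
mug_a [0.793 0.192 0.046] bin -0.225 0.331 0.003
```

The networks place the front about upright (θ≈0.5), so it slipped the pinch. I'll push it the rest of the way with closed fingers from outside.

```bash
python3 - <<'E'
from h import *
from scipy.optimize import minimize_scalar
b=np.radians(-79.54);bx=np.array([np.cos(b),np.sin(b)]);by=np.array([-bx[1],bx[0]])
open("ft.py","w").write('''
from h import *
b=np.radians(-79.54);bx=np.array([np.cos(b),np.sin(b)]);by=np.array([-bx[1],bx[0]])
def poly(c,th):
    a=.5236-th;out=[]
    for y,r in((-.091,0),(-.091,.132),(-.052,.132),(-.052,.09),(-.012,.09),(-.012,.132),(.012,.132),(.012,.09),(.052,.09),(.052,.132),(.091,.132),(.091,0)):
        p=np.array([.5079,-.0892])+bx*(-.008+r*np.sin(a))+by*y;out.append(proj(c,[*p,.036+r*np.cos(a)]))
    m=np.zeros((400,640),np.uint8);cv2.fillPoly(m,[np.round(out).astype(np.int32)],1);return m>0
for n in("scene","top"):
    c=viewer.read_camera(n)
    for r in cut_out(n,"front")[:1]:
        m=r["pixels"];s=[((m&poly(c,t)).sum()/(m|poly(c,t)).sum(),t) for t in np.arange(0,2.4,.05)]
        print(n,round(r["score"],2),m.sum(),[(round(float(t),2),round(float(i),2)) for i,t in sorted(s)[::-1][:3]])
''')
E
python3 ft.py; python3 bgo.py -.07 0 .12 0;python3 bgo.py -.11 0 .12 0
```

```text
scene 0.93 364 [(0.55, 0.76), (0.5, 0.67), (0.45, 0.53)]
top 0.86 256 [(0.55, 0.68), (0.5, 0.56), (0.45, 0.38)]
t 22.85 at [0.4786 0.0727 0.2485] F [ 0.5507 -0.0772 -0.0599] w 0.5738171553231003
xyz [-0.0944 -0.0006  0.1286] 0.15952729706451607 rot [-0.0917  0.0388  0.1217] 0.1572127255158926
t 22.85 at [0.4786 0.0727 0.2485] F [ 0.5507 -0.0772 -0.0599] w 0.5738171553231003
xyz [-0.0545 -0.0005  0.1285] 0.13959190093935187 rot [-0.0917  0.0388  0.1217] 0.1572127255158926
```

```bash
python3 -m crank '[{"delta_rot":[0,0,0],"xyz":[-0.03,0,0.04],"fingers":1},{"delta_rot":[0,0,0],"xyz":[-0.06,0,0.08],"fingers":1},{"delta_rot":[0,0,0],"xyz":[-0.085,0,0.12],"fingers":1},{"delta_rot":[0,0,0],"xyz":[-0.095,0,0.133],"fingers":1},{"delta_rot":[0,0,0],"xyz":[-0.11,0,0.133],"fingers":1},{"delta_rot":[0,0,0],"xyz":[-0.125,0,0.133],"fingers":1},{"delta_rot":[0,0,0],"xyz":[-0.14,0,0.133],"fingers":1},{"delta_rot":[0,0,0],"xyz":[-0.155,0,0.133],"fingers":1},{"delta_rot":[0,0,0],"xyz":[-0.168,0,0.133],"fingers":1},{"delta_rot":[0,0,0],"xyz":[-0.168,0,0.133],"fingers":1}]'
python3 bgo.py .02 0 .115 0; python3 ft.py
```

```text
t: 23.85
eef_pos: [0.5095, -0.0945, 0.1157]
tool_rot: [0.0, 0.64, 0.768, -0.001]
contact_force: [0.3, -1.0, -0.7]
gripper_width: 0.0
grasp_force: 0.0
t 23.85 at [ 0.5095 -0.0945  0.1157] F [ 0.321  -0.9996 -0.6706] w 0.0004711448499456351
xyz [-0.0145 -0.0006  0.0008] 0.01449037813571199 rot [-0.0719  0.094  -0.04  ] 0.12490202022655306
scene 0.61 840 [(0.05, 0.68), (0.1, 0.68), (0.0, 0.62)]
```

```bash
python3 -m crank '[{"delta_rot":[0,0,0],"xyz":[-0.006,0,0],"fingers":1},{"delta_rot":[0,0,0],"xyz":[-0.011,0,0],"fingers":1},{"delta_rot":[0,0,0],"xyz":[-0.0145,0,0],"fingers":1},{"delta_rot":[0,0,0],"xyz":[-0.0145,0,0],"fingers":1}]'
python3 -m crank '[{"delta_rot":[0,0,0],"xyz":[0.03,0,-0.01],"fingers":1},{"delta_rot":[0,0,0],"xyz":[0.07,0,-0.05],"fingers":1},{"delta_rot":[0,0,0],"xyz":[0.1,0,-0.09],"fingers":1},{"delta_rot":[0,0,0],"xyz":[0.15,0,-0.1],"fingers":1},{"delta_rot":[0,0,0],"xyz":[0.2,0,-0.1],"fingers":1},{"delta_rot":[0,0,0],"xyz":[0.25,0,-0.1],"fingers":1},{"delta_rot":[0,0,0],"xyz":[0.25,0,-0.1],"fingers":1},{"delta_rot":[0,0,0],"xyz":[0.25,0,-0.1],"fingers":1}]'
sed -i 's/np.arange(0,2.4,.05)/np.arange(-.1,.6,.02)/; s/\[:3\]\])/[:5]])/' ft.py; python3 ft.py; python3 bx.py 12 .082
```

```text
t: 24.45
eef_pos: [0.512, -0.1076, 0.1157]
tool_rot: [-0.0, 0.639, 0.769, -0.001]
contact_force: [0.2, 0.5, 0.0]
gripper_width: 0.0
grasp_force: 0.0
t: 25.25
eef_pos: [0.4657, 0.1408, 0.2154]
tool_rot: [-0.0, 0.637, 0.771, -0.001]
contact_force: [0.8, -0.3, -0.4]
gripper_width: 0.001
grasp_force: 0.0
scene 0.69 1288 [(-0.04, 0.91), (-0.02, 0.89), (-0.06, 0.89), (0.0, 0.85), (-0.08, 0.85)]
top 0.68 2070 [(-0.04, 0.94), (-0.02, 0.93), (-0.06, 0.92), (0.0, 0.92), (-0.08, 0.9)]
top 0.67 118 x [0.046 0.055] y [-0.048  0.053]
```

```bash
python3 -c "
from h import *
print(job.hand_in())"
```

```text
the job is handed in; nothing more can be done
None
```

I handed the job in at about 26 s of robot time: the bell is in the lidded box, the box sits flat behind the sill, and camera measurements put the bin's front fully shut. I moved none of the other items on purpose; at the last check before shutting the front, the snowman, candle, gift and red-handled mug were where they started, while the fir's and the black-handled mug's positions were not re-measured.

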